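# Sort leftover pipe fittings into their trays

## Robot

A 6-joint arm with a two-finger parallel gripper is mounted at the origin on the work surface. World frame = base frame: x ahead of the robot, y to its left, z up, the work surface at z = 0. Lengths are in mm, angles in rad, forces in N, time in s.
With the tool pointing down it reaches from about 375 to 900 mm from the base axis. Payload 3.1 kg.
Tool frame: the origin (TCP) lies midway between the tips of the shut fingers; the grasp point (between the pads) lies grip_point_offset behind it (grip_point_offset is the distance from the TCP to the grasp point, in mm); z points along the fingers, y is the line along which they close (so a half turn about z gives the same grasp; the last joint's range is limited). The gripper opens to 87 mm and grips with 3 to 60 N. Pads are 19 mm wide; open, the fingers measure 117 mm over their backs; the gripper's body (75 mm by 190 mm) begins 51 mm behind the grasp point.
Start: joints at [1.026, 0.527, 1.433, -0, 1.181, -0.178], TCP at [224.102, 583.417, 222.548] pointing down, gripper open.
Joint ranges: [-3.08, 3.08], [-0.75, 2.2], [0.22, 2.44], [-1.43, 4.57], [0, 2.65], [-2.85, 2.85]. Speed limits (rad/s): [2.79, 2.79, 3.14, 3.14, 3.14, 3.14].

## Interface

Orientations are given as a 3x3 rotation matrix whose columns are the frame's x, y, z axes.
In Python, from bench import * gives the robot as it stands.
- The arm moves only by the shell command python3 -m crank 'ROWS'. ROWS is JSON, a list of rows, each a list of 5 numbers: the shift along the tool's x, y, z in m, then the turn about the tool's z in rad, then the opening, from 0 (shut) to 1 (fully open). A call has 1 to 8 rows; each row shifts and turns the commanded pose from where the row before left it, along the tool's axes as they then stand; what a row does not reach is not made up. A row lasts 1/8 s, in which the tool goes at most 62.5 mm and 10.7 degrees, less where a joint would pass 70% of its speed; a pose out of reach is approached as far as the arm can. A call is refused whole if a number of a shift passes 0.0625 or a number of a turn 0.188, either way. A call with a gripper value outside its range is refused whole. The fingers move at their own pace and stop on an object; the grip force is fixed at half the most. Time passes only in rows, so rows that do not move let the fingers close. It gives the time, the measured TCP pose, the force, the opening and the grip force at its end, in the units of the state.
- get_state(): the state, without advancing time (a new reading comes with each control period).
- snapshot(name): name is "scene" or "top" or "wrist"; returns a dict with "color" (384x512x3 uint8, red, green, blue), "depth" (384x512 float32, mm along the optical axis (not along the pixel's ray), 0 where there is no reading), "intrinsics" (3x3 intrinsics, pixels), "k1" (the pictures are not rectified: a ray, as slopes to the right and down, at radius r is drawn at 1 + k1 r^2 times it, then the intrinsics apply), "cam_to_world" (4x4, takes a point from camera to world coordinates); the wrist camera has in their place "hand_eye" (4x4, takes a point from camera to tool coordinates, whose origin is the TCP and whose axes are the flange's). Camera axes: x right, y up, looking along -z (the intrinsics and any distortion apply to the point x, -y, -z); pixel columns grow to the right and rows downward; lengths in mm; the calibration is good to about 2 mm. A picture is of the moment at which its call begins: read the wrist's pose just before it.
- sign_off(): hands the job in; it is judged then, once.
The state is a dict: "t": time; "joints": joint angles; "dq": joint speeds; "tau": joint torques, N m; "tool_pos": TCP position; "tcp_rot": TCP orientation; "force": force on the tool from outside, world axes, zero at the start; "ft_torque": the same for the moment, N m; "width": opening from 0.0 (shut) to 1.0 (fully open); "grip_force": force on a finger pad.
Only numpy, scipy, OpenCV 4.12 (cv2) and the standard library are available. Lean on these libraries where they do the work, as an engineer would, in place of code of your own. Each camera call takes 0.05 s, during which the arm holds its last target. There are 200 camera calls.

## Task

The boiler service is finished: sort the four leftover copper fittings into the steel trays. Lay both bent elbows in the oblong tray, the tee with its side branch in the square tray, and the straight union with the nut round its middle in the round dish; each must end lying flat on the floor of its tray, not on a rim or on another fitting.

Things in the scene. Friction and masses are not known exactly. Their poses are not given: they have to be found in the camera images.
- elbow1: Loose copper pipe elbow, 90 g, lying flat, 26 mm high, outline 65 x 65 mm. Two legs along its +x and +y, each 52 mm from the corner (where axes cross) to its open end; tube 22 mm thick, last 24 mm of each leg 26 mm thick. Origin: centre of the outline, on the plane of the leg axes (13 mm up); corner at (-19.5, -19.5) mm, leg ends reach +32.5 mm. z up.
- elbow2: Loose copper pipe elbow, 90 g (same as elbow1), lying flat, 26 mm high, outline 65 x 65 mm. Two legs along its +x and +y, each 52 mm from the corner (where axes cross) to its open end; tube 22 mm thick, last 24 mm of each leg 26 mm thick. Origin: centre of the outline, on the plane of the leg axes (13 mm up); corner at (-19.5, -19.5) mm, leg ends reach +32.5 mm. z up.
- tee: Loose copper pipe tee, 130 g, lying flat, 26 mm high: straight run 90 mm long, one branch from its middle ending 55 mm from the run's axis. Tube 22 mm thick; the last 24 mm of each end 26 mm thick. Origin: centre of the 68 x 90 mm outline, on the plane of the axes (13 mm up). Run along y at x = -21 mm; branch along +x on y = 0, its end at x = +34 mm. z up.
- union: Loose straight copper pipe union lying on its side, about 140 g: a straight tube 84 mm long and 22 mm in diameter with an eight-sided nut in the middle, 32 mm across flats and 26 mm long. It rests on a flat of the nut, with two flats upright at the sides. Origin: its middle, on the axis (16 mm above what it lies on). x runs along the tube.
- oblong_tray: Oblong open steel tray fixed to the table, 118 x 218 mm outside, 15 mm high, walls and floor 4 mm thick (inside 110 x 210 mm). Origin: centre of its underside, on the table. Its long side runs along its y.
- square_tray: Square open steel tray fixed to the table, 138 x 138 mm outside, 15 mm high, walls and floor 4 mm thick (inside 130 x 130 mm). Origin: centre of its underside, on the table. x and y along its sides.
- round_dish: Round open steel dish fixed to the table, 132 mm outside diameter, 15 mm high, wall and floor 4 mm thick (inside diameter 124 mm). Origin: centre of its underside, on the table.

How it is judged (in metres and radians):
At the end, for the whole second after the job is handed in: Both elbows are in the oblong tray, the tee in the square tray and the union in the round dish, each lying flat (within about 0.15 rad) on the tray floor (height within 6 mm), origin inside the tray, at rest (x of elbow1 in the frame of oblong_tray between -0.05 and 0.05 m and y of elbow1 in the frame of oblong_tray between -0.1 and 0.1 m and z of elbow1 in the frame of oblong_tray between 0.01 and 0.023 m and linear speed of each of elbow1, elbow2, tee, union below 0.02 m/s and angular speed of each of elbow1, elbow2, tee, union below 0.2 rad/s and (angle between elbow1's own z axis and vertical below 0.15 rad or angle between elbow1's own z axis and vertical above 2.9916 rad) and x of elbow2 in the frame of oblong_tray between -0.05 and 0.05 m and y of elbow2 in the frame of oblong_tray between -0.1 and 0.1 m and z of elbow2 in the frame of oblong_tray between 0.01 and 0.023 m and (angle between elbow2's own z axis and vertical below 0.15 rad or angle between elbow2's own z axis and vertical above 2.9916 rad) and x of tee in the frame of square_tray between -0.06 and 0.06 m and y of tee in the frame of square_tray between -0.06 and 0.06 m and z of tee in the frame of square_tray between 0.01 and 0.023 m and (angle between tee's own z axis and vertical below 0.15 rad or angle between tee's own z axis and vertical above 2.9916 rad) and x of union in the frame of round_dish between -0.05 and 0.05 m and y of union in the frame of round_dish between -0.05 and 0.05 m and z of union in the frame of round_dish between 0.013 and 0.026 m and horizontal distance between union and round_dish below 0.05 m and angle between union's own x axis and vertical between 1.4208 and 1.7208 rad); the robot touches nothing.
It also fails if it takes over 112 s, if anything falls off the work surface, if the arm or the gripper's body presses on something with over 40 N, if the wrist force passes 120 N, or if a joint passes its speed limit or range.

## Working session

There is one attempt and no reset: what is moved stays moved. The work goes in short steps, Python scripts to look and compute and a shell command to move; the robot and the scene stay as the last step left them, time stands still between calls to the robot, and variables do not carry over. Pictures are saved under pics/ and viewed, at most 14 in all, crops included, and the job is handed in when it is done.

```bash
mkdir -p pics; ls
python3 - <<'E'
from bench import *
import cv2,numpy as np
print(get_state())
try: print(grip_point_offset)
except Exception as e: print(e)
for n in ["top","scene"]:
    s=snapshot(n); cv2.imwrite(f"pics/{n}1.png",s["color"][:,:,::-1]); np.savez(f"pics/{n}1.npz",**s)
    print(n,s["intrinsics"].tolist(),s["k1"],s["cam_to_world"].tolist(),(s["depth"]>0).mean())
E
```

```text
pics
{'t': 0.0, 'joints': array([ 1.02545998e+00,  5.28445874e-01,  1.43385319e+00, -2.85025781e-05,
        1.18137115e+00, -1.78504725e-01]), 'dq': array([0.00054395, 0.00131592, 0.00106167, 0.00133872, 0.00031027,
       0.00015965]), 'tau': array([-1.43246965e-03, -4.40045679e+01, -1.76592493e+01,  6.33044075e-02,
        5.83174895e-02, -1.68568477e-04]), 'tool_pos': array([223.77644976, 582.81657252, 221.59970059]), 'tcp_rot': array([[-9.33472110e-01,  3.58648444e-01, -1.05509952e-03],
       [ 3.58649832e-01,  9.33470457e-01, -1.78989537e-03],
       [ 3.42961044e-04, -2.04922867e-03, -9.99997842e-01]]), 'force': array([-0.49988369, -0.39649189,  0.17098756]), 'ft_torque': array([-0.02329053,  0.00677883,  0.01109288]), 'grip_force': 0.0, 'width': 1.0006657350744528}
18.700000000000003
top [[402.63505169542816, 0.0, 258.5861874969884], [0.0, 402.63505169542816, 191.26080213110873], [0.0, 0.0, 1.0]] 0.010095162456659675 [[0.0278741614985301, 0.9944619864514247, -0.10133305790234903, 459.47443779016066], [-0.9991191307125471, 0.024535756268420254, -0.034043491427011165, -26.4280542622911], [-0.031368674899621786, 0.10219273050184949, 0.9942699090627344, 808.8322561567437], [0.0, 0.0, 0.0, 1.0]] 0.9962819417317709
scene [[461.6237602450629, 0.0, 255.93648832737435], [0.0, 461.6237602450629, 185.15292064140203], [0.0, 0.0, 1.0]] -0.022108085613795354 [[0.503972489488997, -0.5170206014310575, 0.6918825243739937, 1235.3252478911093], [0.8635932966416393, 0.3153370406509063, -0.39340712854389664, -413.6622180768382], [-0.014776597507142898, 0.7957714800678621, 0.6054167190264205, 675.5071963857367], [0.0, 0.0, 0.0, 1.0]] 0.9873301188151041
```

View pics/top1.png

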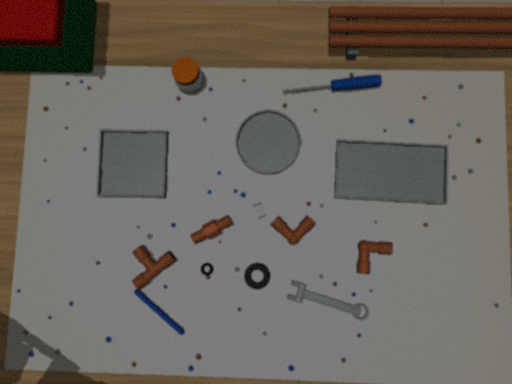

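View pics/scene1.png

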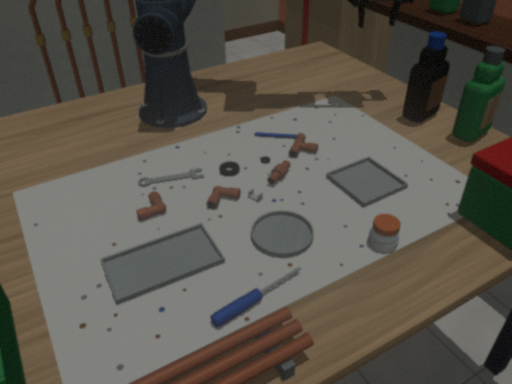

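The top view shows the tee at (150,266), the union at (211,230) and the elbows at (294,230) and (372,254). The trays are square (133,163), round (268,142) and oblong (390,172). The scene view shows the same layout, with distractors (wrench, rings, pencil) nearby.

```bash
cat > h.py <<'E'
import numpy as np,cv2
from scipy.optimize import minimize
def ray(s,uv,T=None):
    K=s["intrinsics"];k=float(s["k1"]);uv=np.atleast_2d(uv).astype(float)
    d=(uv-[K[0,2],K[1,2]])/[K[0,0],K[1,1]];p=d.copy()
    for _ in range(8): p=d/(1+k*(p**2).sum(1,keepdims=True))
    return np.c_[p[:,0],-p[:,1],-np.ones(len(p))]
def plane(s,uv,z,T=None):
    T=s["cam_to_world"] if T is None else T
    r=ray(s,uv)@T[:3,:3].T;c=T[:3,3]
    return (c+r*((z-c[2])/r[:,2])[:,None])[:,:2]
def cloud(s,uv,T=None):
    T=s["cam_to_world"] if T is None else T
    uv=np.asarray(uv);D=s["depth"][uv[:,1],uv[:,0]]
    return (ray(s,uv)*D[:,None])@T[:3,:3].T+T[:3,3]
def proj(s,P,T=None):
    T=s["cam_to_world"] if T is None else T
    q=(np.asarray(P)-T[:3,3])@T[:3,:3];p=np.c_[q[:,0]/-q[:,2],-q[:,1]/-q[:,2]]
    p=p*(1+float(s["k1"])*(p**2).sum(1,keepdims=True));K=s["intrinsics"]
    return p*[K[0,0],K[1,1]]+[K[0,2],K[1,2]]
def tube(a,b,r):
    a=np.array(a,float);b=np.array(b,float);d=(b-a)/np.linalg.norm(b-a);n=np.array([-d[1],d[0]])
    t=np.linspace(0,2*np.pi,24,endpoint=False)
    return np.array([np.r_[e+n*r*np.cos(x),r*np.sin(x)] for e in(a,b) for x in t])
M={"elbow":([tube((-19.5,-19.5),(32.5,-19.5),11),tube((-19.5,-19.5),(-19.5,32.5),11),tube((8.5,-19.5),(32.5,-19.5),13),tube((-19.5,8.5),(-19.5,32.5),13)],13),
"tee":([tube((-21,-45),(-21,45),11),tube((-21,-45),(-21,-21),13),tube((-21,21),(-21,45),13),tube((-21,0),(34,0),11),tube((10,0),(34,0),13)],13),
"union":([tube((-42,0),(42,0),11),tube((-13,0),(13,0),16.6)],16)}
def render(s,name,p,z0,S=4,T=None):
    h,w=s["depth"].shape;im=np.zeros((h*S,w*S),np.uint8);c,sn=np.cos(p[2]),np.sin(p[2])
    for t in M[name][0]:
        P=np.c_[p[0]+c*t[:,0]-sn*t[:,1],p[1]+sn*t[:,0]+c*t[:,1],t[:,2]+M[name][1]+z0]
        q=(proj(s,P,T)+.5)*S-.5
        cv2.fillConvexPoly(im,cv2.convexHull(np.round(q).astype(np.int32)),255)
    return cv2.resize(im,(w,h),interpolation=cv2.INTER_AREA)/255.
def fit(s,mask,name,x0,z0=0,T=None):
    m=cv2.GaussianBlur(mask.astype(float),(0,0),1);f=lambda p:((cv2.GaussianBlur(render(s,name,[p[0],p[1],p[2]/20],z0,T=T),(0,0),1)-m)**2).sum()
    best=None
    for a in np.arange(0,2*np.pi,np.pi/8):
        v=f([x0[0],x0[1],a*20]); best=min(best,(v,a)) if best else (v,a)
    r=minimize(f,[x0[0],x0[1],best[1]*20],method="Nelder-Mead",options=dict(initial_simplex=np.array([x0[0],x0[1],best[1]*20])+np.array([[0,0,0],[10,0,0],[0,10,0],[0,0,6]]),maxiter=150))
    return np.r_[r.x[:2],r.x[2]/20],r.fun/(m**2).sum()
def copper(s):
    h=cv2.cvtColor(s["color"],cv2.COLOR_RGB2HSV);m=((h[...,0]<16)|(h[...,0]>172))&(h[...,1]>110)&(h[...,2]>40)
    return cv2.morphologyEx(m.astype(np.uint8),cv2.MORPH_OPEN,np.ones((3,3)))
def blobs(s,amin=150):
    n,l,st,c=cv2.connectedComponentsWithStats(copper(s))
    return [(l==i,c[i],st[i,4]) for i in range(1,n) if st[i,4]>amin]
E
python3 - <<'E'
from h import *
R=[("tee",(150,266),(303,146)),("union",(211,230),(280,172)),("elbow",(294,230),(222,195)),("elbow",(372,254),(152,207))]
S={n:dict(np.load(f"pics/{n}1.npz")) for n in("top","scene")}
for k,n in enumerate(("top","scene")):
    s=S[n];B=blobs(s)
    for r in R:
        b=min(B,key=lambda b:np.hypot(*(b[1]-r[1+k])))
        P=cloud(s,np.argwhere(b[0])[:,::-1])
        x0=plane(s,b[1],15)[0];p,e=fit(s,b[0],r[0],x0)
        print(n,r[0],b[1].round(),b[2],"fit",p.round(2),"err",round(e,3),"z95",np.percentile(P[:,2],[50,95]).round(1))
s=S["top"];g=cv2.cvtColor(s["color"],cv2.COLOR_RGB2HSV)
for nm,c in(("sq",(133,163)),("rd",(268,142)),("ob",(390,172))):
    v=cv2.GaussianBlur(g[...,2],(3,3),0);m0=(v<165).astype(np.uint8);
    n,l,st,ce=cv2.connectedComponentsWithStats(m0);i=l[c[1],c[0]];m=(l==i)
    cs=max(cv2.findContours(m.astype(np.uint8),0,1)[0],key=cv2.contourArea)[:,0]
    P=plane(s,cs,12).astype(np.float32)
    print(nm,v[c[1],c[0]],i,m.sum(),cv2.minAreaRect(P),cv2.minEnclosingCircle(P), "floor z",np.median(cloud(s,[[c[0]+a,c[1]+b] for a in range(-8,9) for b in range(-8,9)])[:,2]))
print("table z",cloud(s,[[300,340],[200,190],[330,120],[450,300]])[:,2])
E
```

```text
top tee [150. 266.] 722 fit [391.93 203.36   4.88] err 0.428 z95 [23.2 26.5]
top union [211. 229.] 449 fit [463.71  90.9    2.08] err 0.119 z95 [26.4 32.9]
top elbow [293. 229.] 507 fit [476.61 -68.09   5.54] err 0.133 z95 [23.5 26.5]
top elbow [371. 253.] 542 fit [ 419.09 -224.75    3.11] err 0.152 z95 [23.3 26.4]
scene tee [387. 224.] 412 fit [747.57 179.23   5.36] err 0.844 z95 [58.5 60.3]
scene union [387. 224.] 412 fit [ 7.4253e+02  1.8175e+02 -1.0000e-01] err 0.429 z95 [58.5 60.3]
scene elbow [213. 349.] 1877 fit [ 826.9  -273.59    5.45] err 0.888 z95 [50.  52.9]
scene elbow [213. 349.] 1877 fit [ 826.9  -273.59    5.45] err 0.888 z95 [50.  52.9]
sq 96 1 196608 ((553.8720092773438, 23.8896484375), (778.3982543945312, 1064.0240478515625), 0.8319196701049805) ((587.9904174804688, 26.3227481842041), 637.9855346679688) floor z 3.8474313342840105
rd 92 1 196608 ((553.8720092773438, 23.8896484375), (778.3982543945312, 1064.0240478515625), 0.8319196701049805) ((587.9904174804688, 26.3227481842041), 637.9855346679688) floor z 3.932767556598037
ob 88 1 196608 ((553.8720092773438, 23.8896484375), (778.3982543945312, 1064.0240478515625), 0.8319196701049805) ((587.9904174804688, 26.3227481842041), 637.9855346679688) floor z 3.841275938821923
table z [ 1.07871171 -2.27513092 -3.07123935  0.08678422]
```

```bash
sed -i 's/>110)&(h\[...,2\]>40)/>SAT)\&(h[...,2]>40)/; 1i SAT=85' h.py
python3 - <<'E'
s=open('h.py').read()
a=s.index("    best=None");b=s.index("    return np.r_[r.x[:2]")
s=s[:a]+'''    c=sorted((f([x0[0],x0[1],a*20]),a) for a in np.arange(0,2*np.pi,np.pi/8))[:4]
    r=min((minimize(f,[x0[0],x0[1],a*20],method="Nelder-Mead",options=dict(initial_simplex=np.array([x0[0],x0[1],a*20])+np.array([[0,0,0],[15,0,0],[0,15,0],[0,0,8]]),maxiter=120)) for _,a in c),key=lambda r:r.fun)
'''+s[b:]
open('h.py','w').write(s)
E
python3 - <<'E'
from h import *
R=[("tee",(150,266),(303,146)),("union",(211,230),(280,172)),("elbow",(294,230),(222,195)),("elbow",(372,254),(152,207))]
S={n:dict(np.load(f"pics/{n}1.npz")) for n in("top","scene")}
for k,n in enumerate(("top","scene")):
    s=S[n];B=blobs(s,100)
    for r in R:
        b=min(B,key=lambda b:np.hypot(*(b[1]-r[1+k])))
        P=cloud(s,np.argwhere(b[0])[:,::-1])
        x0=plane(s,b[1],15)[0];p,e=fit(s,b[0],r[0],x0)
        print(n,r[0],b[1].round(),b[2],"fit",p.round(2),"err",round(e,3),"z95",np.percentile(P[:,2],[50,95]).round(1))
s=S["top"];v=cv2.cvtColor(s["color"],cv2.COLOR_RGB2HSV)[...,2]
print(v[185,210],v[220,330],v[163,170:60:-6],v[172,325:350])
for nm,c in(("sq",(133,163)),("rd",(268,142)),("ob",(390,172))):
  for th in (115,130):
    n,l,st,ce=cv2.connectedComponentsWithStats((cv2.medianBlur(v,3)<th).astype(np.uint8));m=(l==l[c[1],c[0]])
    cs=max(cv2.findContours(m.astype(np.uint8),0,1)[0],key=cv2.contourArea)[:,0]
    P=plane(s,cs,12).astype(np.float32)
    print(nm,th,m.sum(),cv2.minAreaRect(P),cv2.minEnclosingCircle(P))
E
```

```text
top tee [150. 266.] 759 fit [395.73 215.39   0.7 ] err 0.076 z95 [23.1 26.5]
top union [211. 229.] 480 fit [463.24  92.15   2.07] err 0.064 z95 [26.1 32.9]
top elbow [293. 229.] 536 fit [476.54 -68.17   5.54] err 0.094 z95 [23.4 26.5]
top elbow [370. 253.] 577 fit [ 418.76 -224.79    3.12] err 0.101 z95 [23.2 26.3]
scene tee [302. 144.] 193 fit [392.23 218.33   0.81] err 0.761 z95 [21.5 24.7]
scene union [280. 170.] 146 fit [452.79 102.37   2.21] err 0.799 z95 [25.2 31.4]
scene elbow [222. 193.] 206 fit [473.42 -67.09   5.7 ] err 0.8 z95 [22.2 25.3]
scene elbow [152. 206.] 287 fit [ 416.95 -225.87    3.05] err 0.322 z95 [21.8 25.1]
119 124 [126  86 101  97  96  94  98  94  98  94  92  99 103 123 127 126 126 127
 124] [122 126 122 126 121 124 123 124 123 112  90  84  94  92  95  97  96  91
  94  97  92  97  96  96  94]
sq 115 4894 ((592.2174072265625, 257.4953308105469), (141.953125, 147.1092987060547), 0.1639665812253952) ((591.5620727539062, 258.2418518066406), 98.6799087524414)
sq 130 196608 ((553.8720092773438, 23.8896484375), (778.3982543945312, 1064.0240478515625), 0.8319196701049805) ((587.9904174804688, 26.3227481842041), 637.9855346679688)
rd 115 3467 ((642.4120483398438, -15.151748657226562), (134.040283203125, 133.34329223632812), 46.250823974609375) ((641.789306640625, -15.87008285522461), 68.170654296875)
rd 130 196608 ((553.8720092773438, 23.8896484375), (778.3982543945312, 1064.0240478515625), 0.8319196701049805) ((587.9904174804688, 26.3227481842041), 637.9855346679688)
ob 115 6968 ((586.9987182617188, -258.9165344238281), (224.39666748046875, 122.9687728881836), 88.02652740478516) ((587.4461669921875, -259.0658264160156), 125.0905532836914)
ob 130 196608 ((553.8720092773438, 23.8896484375), (778.3982543945312, 1064.0240478515625), 0.8319196701049805) ((587.9904174804688, 26.3227481842041), 637.9855346679688)
```

```bash
cat > g.py <<'E'
import sys,numpy as np
from bench import *
# object poses, trays
OBJ=dict(tee=(395.5,215.8,.70),union=(463.2,92.2,2.07),ea=(476,-68,5.54-2*np.pi),eb=(418.5,-225,3.12))
OFF=dict(tee=(18,0),union=(0,0),ea=(18,-19.5),eb=(18,-19.5))
ty=-.034
def tr(c,a,p): return c[0]+np.cos(a)*p[0]-np.sin(a)*p[1],c[1]+np.sin(a)*p[0]+np.cos(a)*p[1]
ob=(587,-259)
PL=dict(tee=(592,257.5,0.0),union=(642,-15.5,2.07),ea=(*tr(ob,ty,(0,56)),ty),eb=(*tr(ob,ty,(0,-56)),ty+np.pi))
def goal(n,place):
    o=(PL if place else OBJ)[n];x,y=tr(o,o[2],OFF[n]);return x,y,o[2]
def w(a): return (a+np.pi)%(2*np.pi)-np.pi
def go(x,y,psi):
    s=get_state();R=s["tcp_rot"];p=s["tool_pos"];cur=np.arctan2(R[1,0],R[0,0]);j6=s["joints"][5]
    d=(np.array([x,y,p[2]])-p)@R
    # dj1 changes tool-relative joint 6
    print("t",round(s["t"],2),"pos",p.round(1),"yaw",cur.round(3),"width",round(s["width"],3),"grip",round(s["grip_force"],1))
    print("goal",round(x,1),round(y,1),"tool shift mm",d[:2].round(1))
    for k in(0,np.pi):
        t=w(cur-psi-k);j6n=s["joints"][5]+t+w(np.arctan2(y,x)-np.arctan2(p[1],p[0]));print("turn",t.round(3),"j6->",j6n.round(2))
if __name__=="__main__": go(*goal(sys.argv[1],sys.argv[2]=="p"))
E
python3 g.py tee g; for a in tee union ea eb; do for b in g p; do python3 g.py $a $b|grep goal; done;done
```

```text
t 0.1 pos [223.8 582.8 221.7] yaw 2.775 width 1.002 grip 0.0
goal 409.3 227.4 tool shift mm [-300.6 -265.3]
turn 2.075 j6-> 1.2
turn -1.067 j6-> -1.94
goal 409.3 227.4 tool shift mm [-300.6 -265.3]
goal 610.0 257.5 tool shift mm [-477.2 -165.2]
goal 463.2 92.2 tool shift mm [-399.5 -372.1]
goal 642.0 -15.5 tool shift mm [-605.  -408.6]
goal 476.1 -94.5 tool shift mm [-478.4 -541.8]
goal 606.2 -223.1 tool shift mm [-646.1 -615.2]
goal 400.9 -205.1 tool shift mm [-448. -672.]
goal 567.8 -294.9 tool shift mm [-635.9 -696. ]
```

```bash
python3 -m crank '[[-0.043,-0.038,0,0,0.7],[-0.043,-0.038,0,0,0.7],[-0.043,-0.038,0,0,0.7],[-0.043,-0.038,0,0,0.7],[-0.043,-0.038,0,0,0.7],[-0.043,-0.038,0,0,0.7],[-0.043,-0.037,0,0,0.7],[0,0,0,0.17,0.7]]'; python3 -m crank '[[0,0,0.01,0.18,0.7],[0,0,0.01,0.18,0.7],[0,0,0.02,0.18,0.7],[0,0,0.02,0.18,0.7],[0,0,0.02,0.18,0.7],[0,0,0.02,0.18,0.7],[0,0,0.02,0.18,0.7],[0,0,0.01,0.18,0.7]]'; python3 g.py tee g
```

```text
t: 1.1
tool_pos: [412.1, 224.8, 222.4]
tcp_rot: [[-0.854, 0.521, 0.001], [0.521, 0.854, -0.001], [-0.001, -0.0, -1.0]]
force: [-0.3, 0.1, -0.3]
width: 0.695
grip_force: 0.0
t: 2.1
tool_pos: [409.3, 227.9, 91.3]
tcp_rot: [[0.4, 0.916, -0.002], [0.916, -0.4, -0.001], [-0.001, -0.002, -1.0]]
force: [0.4, -0.1, -1.1]
width: 0.698
grip_force: 0.0
t 2.1 pos [409.3 227.9  91.3] yaw 1.159 width 0.698 grip 0.0
goal 409.3 227.4 tool shift mm [-0.4  0.1]
turn 0.459 j6-> 1.14
turn -2.683 j6-> -2.0
```

```bash
python3 -m crank '[[0,0,0,0.153,0.7],[0,0,0,0.153,0.7],[0,0,0,0.153,0.7],[0,0,0,0,0.7]]'; python3 g.py tee g
python3 - <<'E'
from bench import *
import cv2
s=snapshot("wrist");cv2.imwrite("pics/w1.png",s["color"][:,:,::-1]);print(s["hand_eye"].round(3).tolist())
E
```

```text
t: 2.6
tool_pos: [409.9, 228.1, 92.4]
tcp_rot: [[0.76, 0.65, -0.0], [0.65, -0.76, -0.0], [-0.0, -0.0, -1.0]]
force: [0.2, -0.5, -0.3]
width: 0.7
grip_force: 0.0
t 2.6 pos [409.9 228.1  92.4] yaw 0.708 width 0.7 grip 0.0
goal 409.3 227.4 tool shift mm [-0.9  0.1]
turn 0.008 j6-> 1.14
turn -3.134 j6-> -2.0
[[-0.0, 0.961, 0.278, 76.625], [1.0, 0.0, 0.0, -0.407], [0.0, 0.278, -0.961, -162.925], [0.0, 0.0, 0.0, 1.0]]
```

View pics/w1.png

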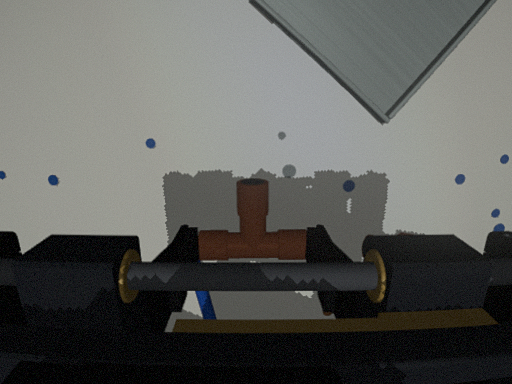

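The wrist view shows the tee's branch at column 253, centred between the fingers and aligned with them. I'll descend and grip.

```bash
python3 -m crank '[[0,0,0.03,0,0.7],[0,0,0.03,0,0.7],[0,0,0.02,0,0.7],[0,0,0.007,0,0.7],[0,0,0,0,0.7],[0,0,0,0,0],[0,0,0,0,0],[0,0,0,0,0]]'; python3 -m crank '[[0,0,0,0,0],[0,0,-0.02,0,0],[0,0,-0.04,0,0],[0,0,-0.04,0,0],[0,0,0,0,0]]'; python3 g.py tee p
```

```text
t: 3.65
tool_pos: [410.4, 228.2, 6.1]
tcp_rot: [[0.761, 0.649, 0.001], [0.649, -0.761, 0.0], [0.001, 0.0, -1.0]]
force: [0.7, 0.0, 1.1]
width: 0.442
grip_force: 0.0
t: 4.28
tool_pos: [411.8, 228.7, 107.9]
tcp_rot: [[0.761, 0.649, 0.006], [0.649, -0.761, 0.002], [0.006, 0.003, -1.0]]
force: [0.6, 0.0, -1.9]
width: 0.293
grip_force: 30.0
t 4.28 pos [411.8 228.7 107.9] yaw 0.706 width 0.293 grip 30.0
goal 610.0 257.5 tool shift mm [169.5 106.7]
turn 0.706 j6-> 1.73
turn -2.436 j6-> -1.41
```

```bash
python3 -m crank '[[0.0424,0.0267,0,0,0],[0.0424,0.0267,0,0,0],[0.0424,0.0267,0,0,0],[0.0424,0.0267,0,0,0],[0,0,0.01,0.1765,0],[0,0,0.01,0.1765,0],[0,0,0.01,0.1765,0],[0,0,0.01,0.1765,0]]'; python3 -m crank '[[0,0,0,0,0],[0,0,0,0,0]]';python3 g.py tee p
python3 - <<'E'
from bench import *
import cv2
s=snapshot("top");cv2.imwrite("pics/t2.png",s["color"][60:320,40:300,::-1].repeat(2,0).repeat(2,1))
E
```

```text
t: 5.28
tool_pos: [606.9, 256.4, 62.7]
tcp_rot: [[1.0, -0.006, -0.004], [-0.006, -1.0, -0.001], [-0.004, 0.001, -1.0]]
force: [-0.0, -0.7, -1.9]
width: 0.286
grip_force: 30.0
t: 5.52
tool_pos: [607.9, 256.7, 64.6]
tcp_rot: [[1.0, 0.002, -0.001], [0.002, -1.0, -0.0], [-0.001, 0.0, -1.0]]
force: [0.4, 0.2, -0.9]
width: 0.284
grip_force: 30.0
t 5.53 pos [607.9 256.7  64.6] yaw 0.002 width 0.284 grip 30.0
goal 610.0 257.5 tool shift mm [ 2.1 -0.8]
turn 0.002 j6-> 1.8
turn -3.139 j6-> -1.34
```

View pics/t2.png

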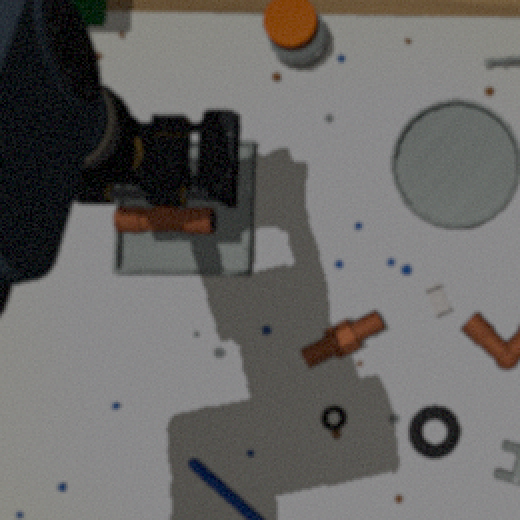

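The top view shows the tee held level over the square tray, with its run at crop row 218. I'll lower it and release.

```bash
python3 -m crank '[[0.002,0,0.025,0,0],[0,0,0.02,0,0],[0,0,0.006,0,0],[0,0,0.003,0,0],[0,0,0,0,0],[0,0,0,0,0]]'; python3 -m crank '[[0,0,0,0,0.5],[0,0,0,0,0.5],[0,0,0,0,0.5],[0,0,-0.02,0,0.5],[0,0,-0.05,0,0.6],[0,0,-0.05,0,0.7]]'; python3 g.py union g
```

```text
t: 6.32
tool_pos: [609.3, 256.5, 12.8]
tcp_rot: [[1.0, 0.001, -0.002], [0.001, -1.0, -0.001], [-0.002, 0.001, -1.0]]
force: [-4.0, -2.1, 5.7]
width: 0.285
grip_force: 30.0
t: 7.08
tool_pos: [610.6, 256.9, 133.8]
tcp_rot: [[1.0, -0.0, 0.001], [-0.0, -1.0, 0.0], [0.001, -0.0, -1.0]]
force: [0.7, -0.0, -0.2]
width: 0.632
grip_force: 0.0
t 7.08 pos [610.6 256.9 133.8] yaw -0.0 width 0.632 grip 0.0
goal 463.2 92.2 tool shift mm [-147.4  164.7]
turn -2.07 j6-> -0.47
turn 1.071 j6-> 2.67
```

```bash
python3 -m crank '[[-0.0369,0.0412,0,0,0.7],[-0.0369,0.0412,0,0,0.7],[-0.0369,0.0412,0,0,0.7],[-0.0369,0.0412,0,0,0.7],[0,0,0,-0.1725,0.7],[0,0,0,-0.1725,0.7],[0,0,0,-0.1725,0.7],[0,0,0,-0.1725,0.7]]'; python3 -m crank '[[0,0,0,-0.1725,0.7],[0,0,0,-0.1725,0.7],[0,0,0.01,-0.1725,0.7],[0,0,0.01,-0.1725,0.7],[0,0,0.01,-0.1725,0.7],[0,0,0.01,-0.1725,0.7],[0,0,0,-0.1725,0.7],[0,0,0,-0.1725,0.7]]';python3 -m crank '[[0,0,0,0,0.7],[0,0,0,0,0.7]]'; python3 g.py union g
python3 - <<'E'
from bench import *
import cv2
s=snapshot("wrist");cv2.imwrite("pics/w2.png",s["color"][:,:,::-1])
E
```

```text
t: 8.07
tool_pos: [463.6, 92.0, 132.9]
tcp_rot: [[0.768, 0.641, 0.003], [0.641, -0.768, -0.0], [0.002, 0.002, -1.0]]
force: [0.4, -0.1, 0.1]
width: 0.702
grip_force: 0.0
t: 9.07
tool_pos: [463.6, 92.0, 92.6]
tcp_rot: [[-0.484, 0.875, 0.002], [0.875, 0.484, -0.0], [-0.001, 0.002, -1.0]]
force: [-0.3, 0.1, -0.1]
width: 0.699
grip_force: 0.0
t: 9.32
tool_pos: [463.3, 92.1, 92.2]
tcp_rot: [[-0.476, 0.879, 0.001], [0.879, 0.476, 0.0], [-0.001, 0.001, -1.0]]
force: [0.9, 0.4, -0.5]
width: 0.7
grip_force: 0.0
t 9.32 pos [463.3  92.1  92.2] yaw 2.067 width 0.7 grip 0.0
goal 463.2 92.2 tool shift mm [ 0.2 -0. ]
turn -0.003 j6-> -0.54
turn 3.139 j6-> 2.6
```

View pics/w2.png

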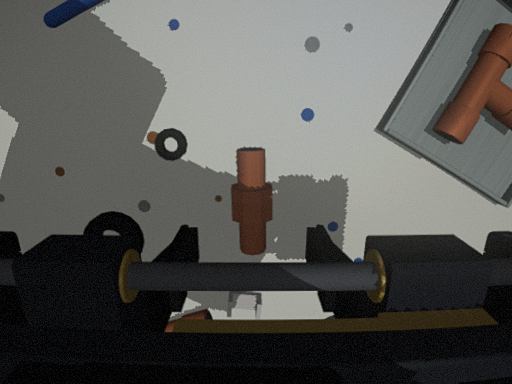

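The wrist view shows the union at column 252, with its nut at row 201 where the calibration predicts it. The tee is lying in the square tray at the upper right.

```bash
python3 -m crank '[[0,0,0.03,0,0.7],[0,0,0.03,0,0.7],[0,0,0.02,0,0.7],[0,0,0.006,0,0.7],[0,0,0,0,0.7],[0,0,0,0,0],[0,0,0,0,0],[0,0,0,0,0]]'; python3 -m crank '[[0,0,0,0,0],[0,0,0,0,0],[0,0,-0.02,0,0],[0,0,-0.04,0,0],[0,0,-0.03,0,0],[0,0,0,0,0],[0,0,0,0,0]]'; python3 g.py union p
```

```text
t: 10.38
tool_pos: [463.1, 92.1, 6.1]
tcp_rot: [[-0.479, 0.878, 0.001], [0.878, 0.479, -0.0], [-0.001, 0.001, -1.0]]
force: [0.9, 0.1, 1.0]
width: 0.445
grip_force: 0.0
t: 11.25
tool_pos: [462.1, 92.1, 94.9]
tcp_rot: [[-0.479, 0.878, -0.001], [0.878, 0.479, 0.0], [0.001, -0.001, -1.0]]
force: [0.2, -0.0, -1.0]
width: 0.36
grip_force: 29.9
t 11.25 pos [462.1  92.1  94.9] yaw 2.07 width 0.36 grip 29.9
goal 642.0 -15.5 tool shift mm [-180.5  106.5]
turn -0.0 j6-> -0.76
turn 3.141 j6-> 2.38
```

```bash
python3 -m crank '[[-0.0451,0.0266,0,0,0],[-0.0451,0.0266,0,0,0],[-0.0451,0.0266,0,0,0],[-0.0451,0.0266,0,0,0],[0,0,0,0,0],[0,0,0,0,0]]'; python3 -m crank '[[0,0,0.03,0,0],[0,0,0.03,0,0],[0,0,0.015,0,0],[0,0,0.006,0,0],[0,0,0,0,0],[0,0,0,0,0]]'; python3 g.py union p
```

```text
t: 12.0
tool_pos: [640.3, -15.1, 93.1]
tcp_rot: [[-0.478, 0.878, -0.006], [0.878, 0.478, 0.001], [0.004, -0.004, -1.0]]
force: [-0.5, 0.2, -2.3]
width: 0.364
grip_force: 29.9
t: 12.75
tool_pos: [643.3, -15.5, 15.6]
tcp_rot: [[-0.479, 0.878, 0.002], [0.878, 0.479, -0.0], [-0.001, 0.002, -1.0]]
force: [-0.6, -0.4, -0.1]
width: 0.363
grip_force: 29.9
t 12.75 pos [643.3 -15.5  15.6] yaw 2.07 width 0.363 grip 29.9
goal 642.0 -15.5 tool shift mm [ 0.6 -1.2]
turn -0.0 j6-> -0.7
turn 3.141 j6-> 2.44
```

```bash
python3 -m crank '[[0,0,0.003,0,0],[0,0,0.001,0,0],[0,0,0,0,0],[0,0,0,0,0.55],[0,0,0,0,0.55],[0,0,0,0,0.55]]'; python3 -m crank '[[0,0,-0.02,0,0.55],[0,0,-0.05,0,0.6],[0,0,-0.05,0,0.7],[0,0,0,0,0.7]]'; python3 g.py ea g
```

```text
t: 13.5
tool_pos: [642.7, -15.5, 10.7]
tcp_rot: [[-0.479, 0.878, 0.0], [0.878, 0.479, -0.0], [-0.0, 0.0, -1.0]]
force: [-0.9, 0.6, 0.2]
width: 0.529
grip_force: 0.0
t: 14.0
tool_pos: [646.4, -16.1, 137.1]
tcp_rot: [[-0.479, 0.878, 0.012], [0.878, 0.479, -0.002], [-0.008, 0.009, -1.0]]
force: [-0.3, 0.7, -0.6]
width: 0.683
grip_force: 0.0
t 14.0 pos [646.4 -16.1 137.1] yaw 2.07 width 0.683 grip 0.0
goal 476.1 -94.5 tool shift mm [  12.7 -187.1]
turn 2.813 j6-> 1.95
turn -0.328 j6-> -1.2
```

```bash
python3 -m crank '[[0.0031,-0.0468,0,0,0.7],[0.0031,-0.0468,0,0,0.7],[0.0031,-0.0468,0,0,0.7],[0.0031,-0.0468,0,0,0.7],[0,0,0.02,-0.164,0.7],[0,0,0.02,-0.164,0.7],[0,0,0,0,0.7],[0,0,0,0,0.7]]'; python3 g.py ea g
python3 - <<'E'
from bench import *
import cv2
s=snapshot("wrist");cv2.imwrite("pics/w3.png",s["color"][:,:,::-1])
E
```

```text
t: 15.0
tool_pos: [472.4, -94.1, 91.0]
tcp_rot: [[-0.734, 0.679, 0.0], [0.679, 0.734, -0.0], [-0.0, 0.0, -1.0]]
force: [1.2, 0.5, -0.0]
width: 0.697
grip_force: 0.0
t 15.0 pos [472.4 -94.1  91. ] yaw 2.396 width 0.697 grip 0.0
goal 476.1 -94.5 tool shift mm [-2.9  2.1]
turn 3.139 j6-> 1.89
turn -0.003 j6-> -1.26
```

View pics/w3.png

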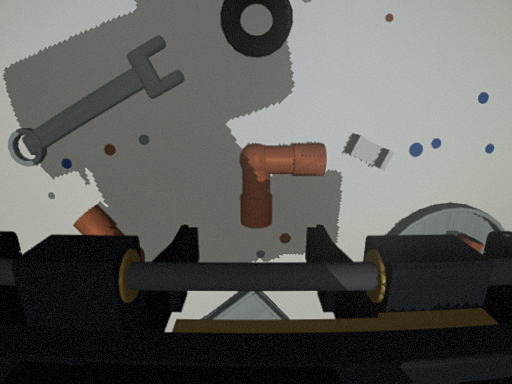

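The wrist view shows the elbow's gripped leg at column 256, pointing down the image. It is centred and aligned.

```bash
python3 -m crank '[[-0.003,0.001,0.03,0,0.7],[0,0,0.03,0,0.7],[0,0,0.02,0,0.7],[0,0,0.005,0,0.7],[0,0,0,0,0.7],[0,0,0,0,0],[0,0,0,0,0],[0,0,0,0,0]]'; python3 -m crank '[[0,0,0,0,0],[0,0,0,0,0],[0,0,-0.02,0,0],[0,0,-0.04,0,0],[0,0,-0.03,0,0],[0,0,0,0,0],[0,0,0,0,0]]'; python3 g.py ea p
```

```text
t: 16.05
tool_pos: [475.4, -95.5, 6.0]
tcp_rot: [[-0.736, 0.677, 0.001], [0.677, 0.736, -0.0], [-0.001, 0.0, -1.0]]
force: [-0.1, 0.2, -0.5]
width: 0.444
grip_force: 0.0
t: 16.92
tool_pos: [474.5, -95.2, 95.0]
tcp_rot: [[-0.736, 0.677, -0.001], [0.677, 0.736, 0.0], [0.001, -0.0, -1.0]]
force: [0.5, 0.2, -1.2]
width: 0.285
grip_force: 29.9
t 16.93 pos [474.5 -95.2  95. ] yaw 2.398 width 0.285 grip 29.9
goal 606.2 -223.1 tool shift mm [-183.5   -4.9]
turn 2.432 j6-> 1.02
turn -0.71 j6-> -2.12
```

```bash
python3 -m crank '[[-0.0459,-0.0012,0,0,0],[-0.0459,-0.0012,0,0,0],[-0.0459,-0.0012,0,0,0],[-0.0459,-0.0012,0,0,0],[0,0,0.01,-0.1775,0],[0,0,0.01,-0.1775,0],[0,0,0.01,-0.1775,0],[0,0,0.01,-0.1775,0]]'; python3 -m crank '[[0,0,0.02,0,0],[0,0,0.015,0,0],[0,0,0,0,0],[0,0,0,0,0]]'; python3 g.py ea p
```

```text
t: 17.92
tool_pos: [605.6, -222.6, 52.7]
tcp_rot: [[-1.0, 0.028, -0.004], [0.028, 1.0, 0.002], [0.004, 0.002, -1.0]]
force: [0.5, -0.2, -0.4]
width: 0.286
grip_force: 29.9
t: 18.42
tool_pos: [607.2, -223.4, 20.5]
tcp_rot: [[-0.999, 0.034, 0.0], [0.034, 0.999, -0.0], [-0.0, -0.0, -1.0]]
force: [0.6, 0.5, -0.0]
width: 0.292
grip_force: 29.9
t 18.43 pos [ 607.2 -223.4   20.5] yaw 3.107 width 0.292 grip 29.9
goal 606.2 -223.1 tool shift mm [0.9 0.2]
turn 3.141 j6-> 1.08
turn -0.0 j6-> -2.06
```

```bash
python3 -m crank '[[0,0,0.006,0,0],[0,0,0.003,0,0],[0,0,0,0,0],[0,0,0,0,0.5],[0,0,0,0,0.5],[0,0,0,0,0.5]]'; python3 -m crank '[[0,0,-0.02,0,0.5],[0,0,-0.05,0,0.6],[0,0,-0.05,0,0.7],[0,0,0,0,0.7]]'; python3 g.py eb g
```

```text
t: 19.18
tool_pos: [607.1, -223.4, 11.8]
tcp_rot: [[-0.999, 0.034, 0.0], [0.034, 0.999, -0.0], [-0.0, -0.0, -1.0]]
force: [0.6, 0.3, -0.5]
width: 0.481
grip_force: 0.0
t: 19.68
tool_pos: [610.5, -225.1, 138.1]
tcp_rot: [[-0.999, 0.034, 0.011], [0.034, 0.999, -0.006], [-0.011, -0.006, -1.0]]
force: [0.3, -0.2, 0.3]
width: 0.681
grip_force: 0.0
t 19.68 pos [ 610.5 -225.1  138.1] yaw 3.108 width 0.681 grip 0.0
goal 400.9 -205.1 tool shift mm [210.1  13. ]
turn -0.012 j6-> -2.19
turn 3.13 j6-> 0.95
```

```bash
python3 -m crank '[[0.0517,0.003,0,0,0.7],[0.0517,0.003,0,0,0.7],[0.0517,0.003,0,0,0.7],[0.0517,0.003,0,0,0.7],[0,0,0.02,-0.012,0.7],[0,0,0.02,0,0.7],[0,0,0,0,0.7],[0,0,0,0,0.7]]'; python3 g.py eb g
python3 - <<'E'
from bench import *
import cv2
s=snapshot("wrist");cv2.imwrite("pics/w4.png",s["color"][:,:,::-1])
E
```

```text
t: 20.68
tool_pos: [400.9, -204.3, 91.9]
tcp_rot: [[-1.0, 0.022, 0.0], [0.022, 1.0, -0.0], [-0.0, -0.0, -1.0]]
force: [-0.2, 0.2, -0.1]
width: 0.702
grip_force: 0.0
t 20.68 pos [ 400.9 -204.3   91.9] yaw 3.12 width 0.702 grip 0.0
goal 400.9 -205.1 tool shift mm [-0.1 -0.8]
turn -0.0 j6-> -2.27
turn 3.142 j6-> 0.87
```

View pics/w4.png

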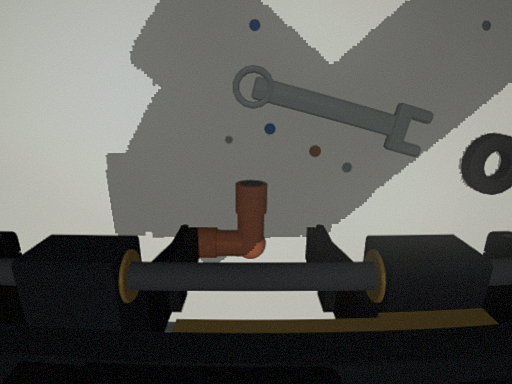

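The wrist view shows the second elbow's gripped leg at column 251 and its corner at (252,243). It is centred, and the inner finger clears the other leg.

```bash
python3 -m crank '[[0,-0.001,0.03,0,0.7],[0,0,0.03,0,0.7],[0,0,0.02,0,0.7],[0,0,0.006,0,0.7],[0,0,0,0,0.7],[0,0,0,0,0],[0,0,0,0,0],[0,0,0,0,0]]'; python3 -m crank '[[0,0,0,0,0],[0,0,0,0,0],[0,0,-0.02,0,0],[0,0,-0.04,0,0],[0,0,-0.03,0,0],[0,0,0,0,0],[0,0,0,0,0]]'; python3 g.py eb p
```

```text
t: 21.72
tool_pos: [400.9, -205.5, 6.0]
tcp_rot: [[-1.0, 0.022, 0.001], [0.022, 1.0, -0.001], [-0.001, -0.001, -1.0]]
force: [-0.2, 0.5, -0.2]
width: 0.448
grip_force: 0.0
t: 22.6
tool_pos: [400.2, -204.9, 94.9]
tcp_rot: [[-1.0, 0.022, -0.001], [0.022, 1.0, 0.001], [0.001, 0.001, -1.0]]
force: [0.2, 0.3, -1.0]
width: 0.291
grip_force: 30.0
t 22.6 pos [ 400.2 -204.9   94.9] yaw 3.12 width 0.291 grip 30.0
goal 567.8 -294.9 tool shift mm [-169.5  -86.3]
turn 0.012 j6-> -2.27
turn -3.129 j6-> -5.41
```

```bash
python3 -m crank '[[-0.0424,-0.0216,0,0,0],[-0.0424,-0.0216,0,0,0],[-0.0424,-0.0216,0,0,0],[-0.0424,-0.0216,0,0,0],[0,0,0,0.012,0],[0,0,0,0,0]]'; python3 -m crank '[[0,0,0.03,0,0],[0,0,0.03,0,0],[0,0,0.014,0,0],[0,0,0,0,0],[0,0,0,0,0]]'; python3 g.py eb p
```

```text
t: 23.35
tool_pos: [566.4, -293.9, 93.1]
tcp_rot: [[-0.999, 0.034, -0.005], [0.034, 0.999, 0.004], [0.005, 0.003, -1.0]]
force: [-0.1, -0.5, -0.2]
width: 0.288
grip_force: 30.0
t: 23.98
tool_pos: [568.7, -295.7, 22.5]
tcp_rot: [[-0.999, 0.034, 0.001], [0.034, 0.999, -0.001], [-0.001, -0.001, -1.0]]
force: [0.4, 1.1, -1.5]
width: 0.291
grip_force: 30.0
t 23.98 pos [ 568.7 -295.7   22.5] yaw 3.108 width 0.291 grip 30.0
goal 567.8 -294.9 tool shift mm [1.  0.8]
turn 0.0 j6-> -2.19
turn -3.141 j6-> -5.33
```

Now I'll lower and release it, then move up and back over the robot's left to clear the view.

```bash
python3 -m crank '[[0,0,0.006,0,0],[0,0,0.004,0,0],[0,0,0,0,0],[0,0,0,0,0.5],[0,0,0,0,0.5],[0,0,0,0,0.5]]'; python3 -m crank '[[0,0,-0.02,0,0.5],[0,0,-0.05,0,0.6],[0,0,-0.05,0,0.7],[0.05,0,-0.03,0,0.7],[0.05,0,-0.03,0,0.7],[0.05,0,0,0,0.7],[0.03,0,0,0,0.7],[0,0,0,0,0.7]]'
python3 - <<'E'
from h import *
from bench import *
for n in("top","scene"):
    s=snapshot(n);cv2.imwrite(f"pics/{n}9.png",s["color"][:,:,::-1]);np.savez(f"pics/{n}9.npz",**s)
    for b in blobs(s,100):
        P=cloud(s,np.argwhere(b[0])[:,::-1]);print(n,b[1].round(),b[2],P.mean(0).round(1),np.percentile(P[:,2],[5,50,95]).round(1))
E
```

```text
t: 24.72
tool_pos: [568.6, -295.5, 11.8]
tcp_rot: [[-0.999, 0.034, 0.001], [0.034, 0.999, -0.0], [-0.001, -0.0, -1.0]]
force: [-0.5, -0.2, -1.4]
width: 0.481
grip_force: 0.0
t: 25.72
tool_pos: [386.8, -288.8, 193.0]
tcp_rot: [[-0.999, 0.036, 0.0], [0.036, 0.999, -0.0], [-0.0, -0.0, -1.0]]
force: [0.9, -0.5, 0.2]
width: 0.7
grip_force: 0.0
top [29. 20.] 2444 [811.2 398.9 159.9] [154.5 159.5 161.4]
top [420.  27.] 6724 [ 866.9 -306.4   48.3] [ 2.7 49.5 53. ]
top [185.  70.] 621 [770.9 149.9  56.2] [ 0.1 59.4 61.7]
top [268. 140.] 490 [639.3 -15.9  35.2] [24.2 30.2 36.6]
top [131. 168.] 744 [580.2 253.8  27.7] [21.5 27.1 30.6]
top [366. 171.] 605 [ 582.7 -205.8   31.8] [21.6 27.2 30.5]
top [418. 169.] 629 [ 590. -306.   29.] [21.2 26.9 30.5]
scene [282.  14.] 199 [ 973.  -240.   582.7] [-76.6 675.5 675.5]
scene [305.  22.] 336 [-515.9  859.3  -17.9] [-121.3  -16.8   80.2]
scene [464.  20.] 2255 [  75.9 1189.6  100.4] [-45.3 117.7 120.3]
scene [34. 18.] 155 [-841.3 -247.4  106.5] [ 47.5 107.2 162.7]
scene [268.  27.] 136 [1235.3 -413.7  675.5] [675.5 675.5 675.5]
scene [116.  52.] 155 [-841.4   49.7  -97. ] [-184.7  -96.7  -14.7]
scene [140.  60.] 144 [-840.5  153.  -160.1] [-249.  -160.9  -77.7]
scene [48. 67.] 178 [-829.4 -249.2  -96.1] [-191.8  -97.7  -16.6]
scene [436.  94.] 128 [462.2 613.5  87.7] [ 57.3  81.2 109.7]
scene [495. 160.] 1304 [812.2 383.  149.1] [134.1 157.6 160.2]
scene [363. 173.] 282 [587.4 250.7  27.4] [19.8 25.6 29.5]
scene [283. 226.] 269 [649.5 -18.9  32.4] [24.5 29.5 35.8]
scene [386. 224.] 465 [776.1 141.5  59.9] [49.8 58.2 60.3]
scene [185. 244.] 371 [ 592.5 -212.2   30.8] [20.  26.2 29.6]
scene [137. 268.] 519 [ 601.6 -314.    27.8] [17.5 26.2 30. ]
scene [238. 354.] 6072 [ 869.6 -240.    46.7] [ 0.2 49.4 52.8]
```

View pics/top9.png

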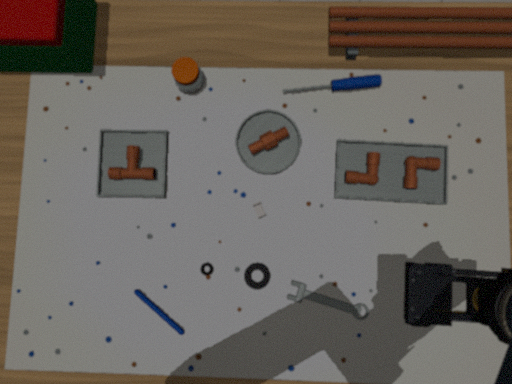

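View pics/scene9.png

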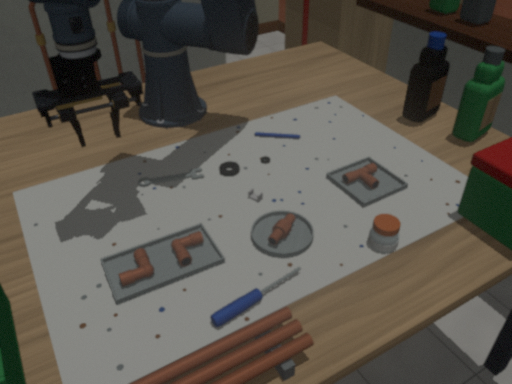

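Both views show every fitting inside its tray: tee (131,168), union (268,140), elbows (366,171) and (418,169) in the top view. Their tops are at 30.5 mm (elbows and tee) and 36.6 mm (union), which is the tray floor plus the fitting height, so all are flat.

```bash
python3 -c "
from bench import *
print(sign_off())"
```

```text
the job is handed in; nothing more can be done
None
```

All four fittings are lying flat in their trays (both elbows in the oblong tray, the tee in the square tray, the union in the round dish), and I handed the job in at about 26 s; `sign_off()` gave no verdict.

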